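# Nest the inverted bowl covers on the cork mat

## Task

Stack the three domed bowl covers inverted (dome down, open side up) on the cork mat so that each cups inside the next: first put the large blue one in the middle of the mat and let go, then the medium green one centred and level inside it, then the small yellow one centred and level inside that. Set each down gently, and leave the sugar bowl, glass, bottle, spoon, bottle opener and sieve where they are.

Things in the scene. Friction and masses are not known exactly. Their poses are not given: they have to be found in the camera images.
- large: large domed cover, blue plastic, bowl-like when inverted: 176 mm across, 42 mm deep, 200 g +-30%. Origin: outer centre of the dome's flat (radius 54 mm); z runs out of the open mouth, rim top at z = 42. Wall 4, floor 5 mm. White rim band 9 mm thick, 12 high (radii 79 to 88): pinch it anywhere. Starts inverted (z up) on the table.
- medium: medium domed cover, green plastic, bowl-like when inverted: 132 mm across, 50 mm deep, 140 g +-30%. Origin: outer centre of the dome's flat (radius 38 mm); z runs out of the open mouth, rim top at z = 50. Wall 4, floor 5 mm. White rim band 9 mm thick, 12 high (radii 57 to 66): pinch it anywhere. Starts on its stand, leaning 35 deg. Nested: origin 5 mm above the large one's, 13 mm play all round.
- small: small domed cover, yellow plastic, bowl-like when inverted: 92 mm across, 58 mm deep, 90 g +-30%. Origin: outer centre of the dome's flat (radius 27 mm); z runs out of the open mouth, rim top at z = 58. Wall 4, floor 5 mm. White rim band 9 mm thick, 12 high (radii 37 to 46): pinch it anywhere. Starts on its stand, leaning 35 deg. Nested: origin 5 mm above the medium one's, 11 mm play all round.
- mat: fixed round cork mat, 200 mm across, 4 mm thick, flat on the table; origin at the centre of its underside. Fixed equipment (drainer, mug, toolbox, crate) stands only beyond x = 700 mm or |y| = 550 mm, under 230 mm high.
- stand_medium: fixed wooden drying stand of the medium cover, 115 x 100 mm, 85 mm high. Origin on the table; its board slopes 35 deg (0.61 rad) down towards its own -x, with a 12 mm lip at the low end. The cover's flat lies on it (centre at x = 20, z = 50 mm in the stand's frame), mouth leaning 35 deg from vertical towards the stand's -x.
- stand_small: fixed wooden drying stand of the small cover, 115 x 100 mm, 85 mm high. Origin on the table; its board slopes 35 deg (0.61 rad) down towards its own -x, with a 12 mm lip at the low end. The cover's flat lies on it (centre at x = 20, z = 50 mm in the stand's frame), mouth leaning 35 deg from vertical towards the stand's -x.
- bottle: bystander: green glass bottle, 66 mm across, 200 mm tall, loose; origin at the centre of its foot.
- sugar_bowl: bystander: white ceramic sugar bowl with a small blue knob, 90 mm across, 83 mm tall, loose; origin at the centre of its foot.
- glass: bystander: clear drinking glass, 70 mm across, 100 mm tall, loose; origin at the centre of its foot.
- spoon: bystander: stainless measuring spoon 150 mm long, lying along its own x, under 25 mm high, loose; origin about its middle, underneath.
- opener: bystander: bottle opener 150 mm long with a wooden handle, lying along its own x, 12 mm high, loose; origin underneath, about 65 mm from the handle's end.
- sieve: bystander: red plastic sieve, mouth up, bowl 104 mm across and 35 mm high, with a handle reaching 150 mm from the bowl's centre along its own +x, loose; origin at the centre of the bowl's foot.

How it is judged:
By the outcome, as a careful person would: the job done as asked, in the order asked, and still so for the second after the job is handed in, with the robot touching nothing.
It also fails if it takes over 72 s, if anything falls off the work surface, if the arm or the gripper's body presses on something with over 40 N, if the wrist force passes 120 N, or if a joint passes its speed limit or range.

## Robot

A 6-joint arm with a two-finger parallel gripper is mounted at the origin on the work surface. World frame = base frame: x ahead of the robot, y to its left, z up, the work surface at z = 0. Lengths are in mm, angles in degrees, forces in N, time in s.
With the tool pointing down it reaches from about 300 to 850 mm from the base axis. Payload 4.2 kg.
Tool frame: the origin (TCP) lies midway between the tips of the shut fingers; the grasp point (between the pads) lies 19 mm behind it; z points along the fingers, y is the line along which they close (so a half turn about z gives the same grasp; the last joint's range is limited). The gripper opens to 91 mm and grips with 3 to 60 N. Pads are 32 mm wide; open, the fingers measure 118 mm over their backs; the gripper's body (76 mm by 178 mm) begins 60 mm behind the grasp point.
Start: joints at [-77.177, 18.312, 89.639, -0, 72.044, -1.146], TCP at [138.803, -558.012, 213.976] pointing down, gripper open.
Joint ranges: [-177.97, 177.97], [-48.28, 115.42], [12.27, 149.76], [-77.06, 257.06], [2.81, 150.46], [-146.56, 146.56]. Speed limits (degrees/s): [147.25, 147.25, 180, 180, 180, 180].

## Interface

Orientations are given as [roll, pitch, yaw] about the fixed x, y, z axes, in that order (R = Rz(yaw) Ry(pitch) Rx(roll)).
In Python, from workcell import env gives the robot as it stands.
- The arm moves only by the tool drive_effector, called after "Emit:" in YAML: its name, and indented under it one key for each argument. Schema: {"type":"object","properties":{"motion":{"type":"array","items":{"type":"array","items":{"type":"array","items":{"type":"number"},"minItems":6,"maxItems":6},"minItems":1,"maxItems":8},"minItems":1,"maxItems":1},"jaw":{"type":"number"},"clamp_n":{"type":"number"},"only":{"type":"string"},"quiet":{"type":"boolean"},"lines":{"type":"string"}},"required":["motion"],"additionalProperties":false}. motion is a list that holds a single list of rows (three levels of brackets), with 1 to 8 rows, each of 6 numbers: dx, dy, dz in mm, then a rotation vector rx, ry, rz in degrees; each row shifts and turns the commanded pose from where the row before left it, along the tool's axes as they then stand; what a row does not reach is not made up. A row lasts 1/10 s, in which the tool goes at most 50 mm and 8.59 degrees, less where a joint would pass 70% of its speed; a pose out of reach is approached as far as the arm can. jaw is the finger opening in mm, set as the call begins (left out keeps the last). The fingers move at their own pace and stop on an object; clamp_n is the grip in N (left out, the last holds). Time passes only in rows, so rows that do not move let the fingers close. The tool returns the time, the measured TCP pose, the force, the opening and the grip force at its end. only (a regular expression) keeps the lines of the reply that match it, lines (a string "A,B") keeps lines A to B, and quiet returns only ok. Input that does not fit is refused with a message, and nothing moves.
- env.state(): the state, without advancing time (a new reading comes with each control period).
- env.grab_frame(name): name is "side" or "top" or "wrist"; returns the picture (384x512x3 uint8, blue, green, red); there is no depth.
- env.camera_model(name): a dict with "fx", "fy", "cx", "cy" (pixels), "T" (4x4, takes a point from camera to world coordinates). Camera axes: x right, y up, looking along -z (the intrinsics and any distortion apply to the point x, -y, -z); pixel columns grow to the right and rows downward; lengths in mm; the calibration is good to about 2 mm. A picture is of the moment at which its call begins: read the wrist's pose just before it. camera_model takes no time and is no camera call; for the wrist camera it gives the pose at the moment of the call.
- env.job_done(): hands the job in; it is judged then, once.
The state is a dict: "time_s": time; "qpos": joint angles; "qvel": joint speeds; "effort": joint torques, N m; "ee_pos": TCP position; "ee_rot": TCP orientation; "force": force on the tool from outside, world axes, zero at the start; "torque": the same for the moment, N m; "gripper_width": finger opening in mm; "gripper_force": force on a finger pad.
Only numpy, scipy, OpenCV 4.12 (cv2) and the standard library are available. Lean on these libraries where they do the work, as an engineer would, in place of code of your own. Each camera call takes 0.05 s, during which the arm holds its last target. There are 200 camera calls.

## Working session

There is one attempt and no reset: what is moved stays moved. The work goes in short steps, Python scripts to look and compute and a tool call to move; the robot and the scene stay as the last step left them, time stands still between calls to the robot, and variables do not carry over. Pictures are saved under pics/ and viewed, at most 10 in all, crops included, and the job is handed in when it is done.

```bash
ls; mkdir -p pics
```

Run:
```python
from workcell import env
import cv2,numpy as np
np.set_printoptions(precision=3,suppress=True)
s=env.state();print(s)
for n in("top","side"):
    im=env.grab_frame(n);cv2.imwrite(f"pics/{n}0.png",im);m=env.camera_model(n);print(n,m)
```

```text
pics
workcell.py
{'time_s': 0.0, 'qpos': array([-77.178,  18.351,  89.706,   0.   ,  72.042,  -1.146]), 'qvel': array([ 0.01 ,  0.065, -0.091,  0.005,  0.011,  0.025]), 'effort': array([ -0.003, -41.247, -23.198,   0.072,   0.046,  -0.   ]), 'ee_pos': array([ 138.686, -557.522,  213.13 ]), 'ee_rot': array([-179.901,   -0.002,   13.968]), 'force': array([ 0.233, -0.371, -0.493]), 'torque': array([-0.032, -0.033, -0.011]), 'gripper_force': 0.0, 'gripper_width': 91.17008868137323}
top {'fx': 482.3333244872835, 'fy': 482.3333244872835, 'cx': 249.3527365849297, 'cy': 190.0220559866902, 'T': array([[   0.105,    0.972,   -0.211,  279.857],
       [  -0.994,    0.103,   -0.021,  -11.479],
       [   0.001,    0.212,    0.977, 1255.521],
       [   0.   ,    0.   ,    0.   ,    1.   ]])}
side {'fx': 365.5385618345667, 'fy': 365.5385618345667, 'cx': 255.6116943451663, 'cy': 197.33255094974436, 'T': array([[   0.965,    0.167,   -0.2  ,  366.63 ],
       [  -0.26 ,    0.549,   -0.794, -677.19 ],
       [  -0.023,    0.819,    0.573,  550.724],
       [   0.   ,    0.   ,    0.   ,    1.   ]])}
```

View pics/top0.png

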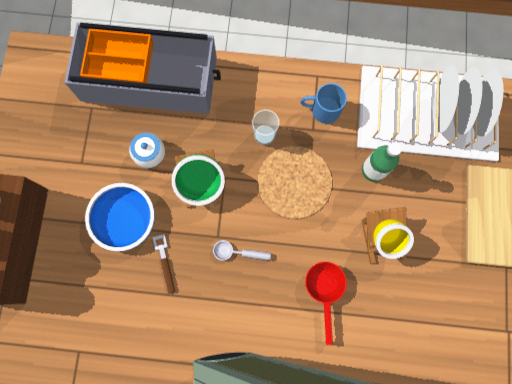

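View pics/side0.png

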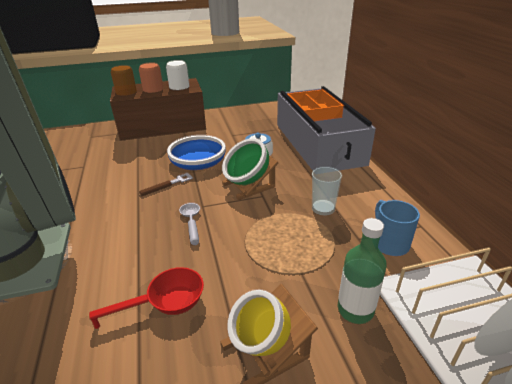

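Create vis.py:
```python
import cv2,numpy as np
from scipy.optimize import least_squares
np.set_printoptions(precision=1,suppress=True)
def proj(m,P):
    p=(np.asarray(P)-m["T"][:3,3])@m["T"][:3,:3]
    return np.c_[m["cx"]+m["fx"]*p[:,0]/-p[:,2], m["cy"]-m["fy"]*p[:,1]/-p[:,2]]
def ray(m,uv,z):
    d=m["T"][:3,:3]@[(uv[0]-m["cx"])/m["fx"],-(uv[1]-m["cy"])/m["fy"],-1]
    return m["T"][:3,3]+d*(z-m["T"][2,3])/d[2]
def basis(n):
    a=np.cross(n,[.3,.9,.1]);a/=np.linalg.norm(a);return a,np.cross(n,a)
def circ(c,n,r,k=120):
    a,b=basis(n);t=np.linspace(0,2*np.pi,k,endpoint=False)[:,None]
    return c+r*(np.cos(t)*a+np.sin(t)*b)
def mask(im,hue,seed,rad,white=True):
    h=cv2.cvtColor(im,cv2.COLOR_BGR2HSV).astype(int)
    col=(h[...,0]>hue[0])&(h[...,0]<hue[1])&(h[...,1]>110)&(h[...,2]>50)
    w=(h[...,1]<60)&(h[...,2]>95) if white else False
    yy,xx=np.mgrid[:im.shape[0],:im.shape[1]]
    k=((col|w)&((xx-seed[0])**2+(yy-seed[1])**2<rad**2)).astype(np.uint8)
    _,l,st,_=cv2.connectedComponentsWithStats(k)
    i=1+np.argmax(st[1:,4]); return (l==i).astype(np.uint8)
def contour(k):
    c,_=cv2.findContours(k,cv2.RETR_EXTERNAL,cv2.CHAIN_APPROX_NONE)
    return cv2.convexHull(max(c,key=len))[:,0].astype(float), max(c,key=len)[:,0].astype(float)
def fit(views,R,H,rf,x0,freen):
    # views: (model, contour pts); x = rim-top centre, normal xy
    def res(x):
        n=np.array([x[3],x[4],np.sqrt(max(1e-6,1-x[3]**2-x[4]**2))]) if freen else np.array([0,0,1.])
        c=x[:3]; o=[]
        P=np.r_[circ(c,n,R),circ(c-12*n,n,R),circ(c-H*n,n,rf)]
        for m,q in views:
            h=cv2.convexHull(proj(m,P).astype(np.float32))
            o+=[cv2.pointPolygonTest(h,(float(a),float(b)),True)-.5 for a,b in q]
        return np.array(o)
    s=least_squares(res,x0 if freen else x0[:3],loss="soft_l1",f_scale=.7,diff_step=1e-4,x_scale=[100,100,100,.3,.3][:5 if freen else 3])
    r=res(s.x); return s.x,np.sqrt(np.median(r**2))
```

Run:
```python
from vis import *
from workcell import env
M={n:env.camera_model(n) for n in("top","side")}
I={n:cv2.imread(f"pics/{n}0.png") for n in M}
spec=dict(large=(88,42,54,(95,130),dict(top=(120,217,42),side=(196,153,34)),42),
 medium=(66,50,38,(45,90),dict(top=(198,181,32),side=(246,161,30)),91),
 small=(46,58,27,(20,35),dict(top=(393,240,25),side=(259,322,37)),98))
V={n:I[n].copy() for n in M}
for k,(R,H,rf,hue,sd,z) in spec.items():
    vs=[]
    for n in M:
        q=contour(mask(I[n],hue,sd[n][:2],sd[n][2]))[1]; vs.append((M[n],q))
        for a,b in q.astype(int): V[n][b,a]=(255,0,255)
    p=ray(M["top"],sd["top"][:2],z)
    x,r=fit(vs,R,H,rf,[*p,-.4,-.1],k!="large")
    print(k,x,r)
    if k!="large":
        n=np.array([x[3],x[4],np.sqrt(1-x[3]**2-x[4]**2)]);print("tilt",np.degrees(np.arccos(n[2])),"az",np.degrees(np.arctan2(n[1],n[0])),"origin",x[:3]-H*n)
for nm,a in dict(mat=[(258,183),(332,183),(295,149),(295,218)],).items(): print(nm,[ray(M["top"],u,4) for u in a])
for nm,u,z in [("glass",(265,127),50),("bottle",(378,170),60),("sugar",(147,150),50),("spoon",(223,250),10),("sieve",(326,283),30),("opener",(163,265),10)]: print(nm,ray(M["top"],u,z)[:2])
print("mat side",[ray(M["side"],u,4)[:2] for u in [(245,243),(335,243),(290,214),(290,271)]])
cv2.imwrite("pics/seg.png",np.hstack([cv2.resize(V["top"][140:270,80:420],None,fx=2,fy=2,interpolation=0)[:, :],]));
```

```text
large [439.5 338.   40.4] 0.37238838412009373
medium [543.2 142.9  86.7  -0.5  -0.3] 0.6339709740348207
tilt 34.95053263067457 az -153.8703507650858 origin [568.9 155.5  45.7]
small [ 446.3 -351.5   93.4   -0.3   -0.4] 0.7062357202563819
tilt 29.21946479013736 az -125.84540897654959 origin [ 462.9 -328.6   42.8]
mat [array([571. ,  -4.9,   4. ]), array([ 591.7, -200.9,    4. ]), array([675.5, -94.9,   4. ]), array([ 487.5, -110.9,    4. ])]
glass [712.8  -8.2]
bottle [ 624.3 -307.2]
sugar [617.7 291.2]
spoon [384.2  66.7]
sieve [ 327.9 -199.7]
opener [330.1 214.8]
mat side [array([489.4, -83.1]), array([ 679.3, -139.3]), array([619.7, -12.5]), array([ 556.8, -190.3])]
```

Create mv.py:
```python
import numpy as np
from scipy.spatial.transform import Rotation as Ro
from workcell import env
def pose():
    s=env.state(); return s["ee_pos"],Ro.from_euler("xyz",s["ee_rot"],degrees=True)
def delta(p,R):
    "TCP target p, Rotation R -> one shift in the present tool axes, and rotvec"
    c,Rc=pose(); return Rc.inv().apply(np.asarray(p)-c),(Rc.inv()*R).as_rotvec(degrees=True)
def down(yaw): return Ro.from_euler("xyz",[180,0,yaw],degrees=True)
```

Run:
```python
from mv import *; from vis import *
p,R=pose(); T=env.camera_model("wrist")["T"]; print(R.inv().apply(T[:3,3]-p), R.as_matrix().T@T[:3,:3]);m=env.camera_model("wrist");print(m["fx"],m["cx"],m["cy"])
print(delta([470,-103,380],down(81)))
```

```text
[  76.8    0.1 -171. ] [[-0.   1.   0.3]
 [ 1.   0.   0. ]
 [ 0.   0.3 -1. ]]
285.5952333972523 257.8121472686215 188.22978070350462
(array([ 431.2, -361.4, -166.2]), array([ -0.1,  -0.1, -67. ]))
```

Emit:
drive_effector:
  motion:
    - [[0,0,-40,0,0,0],[0,0,-40,0,0,0],[0,0,-20,0,0,0],[48,0,0,0,0,-4.8],[48,0,0,0,0,-4.8],[48,0,0,0,0,-4.8],[48,0,0,0,0,-4.8],[48,0,0,0,0,-4.8]]

```text
time_s: 0.9
ee_pos: [358.8, -461.8, 313.2]
ee_rot: [-179.9, 0.0, 38.2]
force: [0.7, -0.5, 0.8]
gripper_width: 91.3
gripper_force: 0.0
```

Emit:
drive_effector:
  motion:
    - [[48,0,0,0,0,-4.8],[48,0,0,0,0,-4.8],[48,0,0,0,0,-4.8],[48,0,0,0,0,-4.8],[48,0,0,0,0,-4.8],[48,0,0,0,0,-4.8],[48,0,0,0,0,-4.8],[0,0,0,0,0,0]]

```text
time_s: 1.7
ee_pos: [561.3, -195.0, 313.3]
ee_rot: [-179.9, -0.2, 72.0]
force: [0.3, -0.5, -0.0]
gripper_width: 91.2
gripper_force: 0.0
```

Run:
```python
from mv import *; from vis import *
import pickle
m=env.camera_model("wrist"); im=env.grab_frame("wrist"); cv2.imwrite("pics/w1.png",im); pickle.dump(m,open("w1.pkl","wb"))
print(proj(m,[[581,-103,4],[446,-351,93],[543,143,87],[439,338,40]]))
```

```text
[[ 251.1   98.3]
 [ 217.8  282.2]
 [ 148.  -112.4]
 [   9.7 -248.8]]
```

View pics/w1.png

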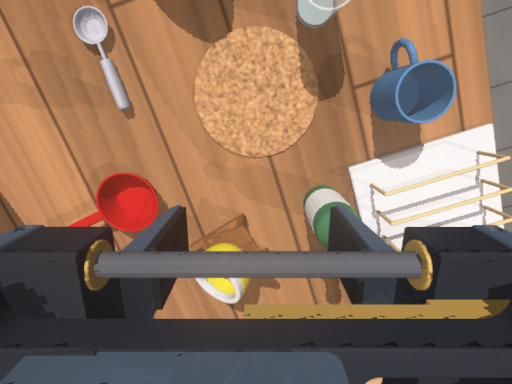

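Run:
```python
from mv import *; from vis import *
import pickle
V={"wrist":(pickle.load(open("w1.pkl","rb")),cv2.imread("pics/w1.png"),((256,91),(124,132),0)),
"top":(env.camera_model("top"),cv2.imread("pics/top0.png"),((295,183.5),(74,69),0)),
"side":(env.camera_model("side"),cv2.imread("pics/side0.png"),((290,242.5),(90,57),0))}
q={}
for k,(m,im,e) in V.items():
    g=np.full(im.shape[:2],cv2.GC_BGD,np.uint8)
    sc=lambda f:(e[0],(e[1][0]*f,e[1][1]*f),0)
    cv2.ellipse(g,sc(1.25),cv2.GC_PR_BGD,-1);cv2.ellipse(g,sc(1.0),cv2.GC_PR_FGD,-1);cv2.ellipse(g,sc(.85),cv2.GC_FGD,-1)
    cv2.grabCut(im,g,None,np.zeros((1,65)),np.zeros((1,65)),4,cv2.GC_INIT_WITH_MASK)
    c=contour(((g==1)|(g==3)).astype(np.uint8))[1]; q[k]=c; print(k,cv2.fitEllipse(c.astype(np.float32)))
def ft(ks,fz=None):
    def res(x):
        c=np.array([x[0],x[1],x[2] if fz is None else fz]);o=[]
        for k in ks:
            h=cv2.convexHull(proj(V[k][0],circ(c,np.array([0,0,1.]),100)).astype(np.float32))
            o+=[cv2.pointPolygonTest(h,(float(a),float(b)),True) for a,b in q[k]]
        return np.array(o)
    s=least_squares(res,[581,-103,4][:3 if fz is None else 2],loss="soft_l1",diff_step=1e-4);return s.x,np.median(abs(s.fun if 0 else res(s.x)))
print(ft(["wrist"],4),ft(["top"],4),ft(["side"],4),ft(list(q)),ft(list(q),4))
```

```text
wrist ((255.66946411132812, 91.26815032958984), (122.95942687988281, 129.1012725830078), 2.795219898223877)
top ((294.4136047363281, 182.96218872070312), (67.83299255371094, 74.59712982177734), 98.06491088867188)
side ((289.4844055175781, 242.81761169433594), (58.96397399902344, 88.64810943603516), 93.56900024414062)
(array([ 589.4, -100.9]), np.float64(1.0921727017945377)) (array([ 585.8, -100.9]), np.float64(0.9850051641728932)) (array([586.6, -99.8]), np.float64(0.7041828126591481)) (array([589.1, -99.8,  -0.6]), np.float64(0.6193753103683276)) (array([ 588.4, -100.7]), np.float64(0.9525594896958294))
```

Emit:
drive_effector:
  motion:
    - [[49,0,0,0,0,-4.8],[49,0,0,0,0,-4.8],[49,0,0,0,0,-4.8],[49,0,0,0,0,-4.8],[0,0,0,0,0,0]]

```text
time_s: 2.25
ee_pos: [597.5, -5.0, 313.5]
ee_rot: [-180.0, -0.1, 91.1]
force: [-0.1, -0.6, 0.5]
gripper_width: 91.0
gripper_force: 0.0
```

Create look.py:
```python
from mv import *; from vis import *
import pickle,sys
n=sys.argv[1]
m=env.camera_model("wrist"); im=env.grab_frame("wrist"); cv2.imwrite(f"pics/{n}.png",im); pickle.dump(m,open(n+".pkl","wb"))
```

```bash
python3 look.py w2
```

```text
(no output)
```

Emit:
drive_effector:
  motion:
    - [[49,0,0,0,0,-4.8],[49,0,0,0,0,-4.8],[49,0,0,0,0,-4.8],[49,0,0,0,0,-4.8],[49,0,0,0,0,-4.8],[0,0,0,0,0,0]]

```text
time_s: 2.9
ee_pos: [552.5, 233.0, 313.6]
ee_rot: [-180.0, -0.1, 115.0]
force: [0.3, 0.0, 0.1]
gripper_width: 91.3
gripper_force: 0.0
```

```bash
python3 look.py w3
```

Run:
```python
import cv2,numpy as np
cv2.imwrite("pics/w23.png",np.hstack([cv2.imread(f"pics/w{i}.png")[:290,60:450] for i in(2,3)]))
```

```text
(no output)
```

View pics/w23.png

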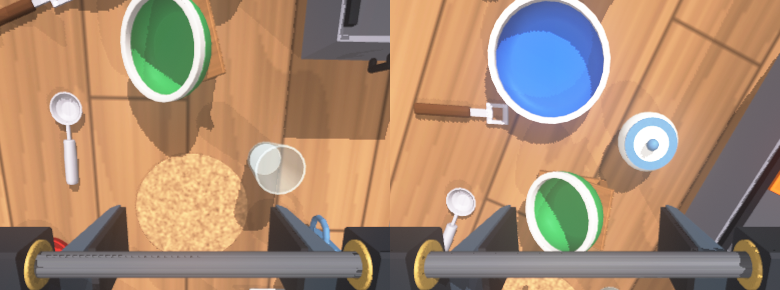

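Create refit.py:
```python
from mv import *; from vis import *
import pickle
def ld(n): return pickle.load(open(n+".pkl","rb")),cv2.imread(f"pics/{n}.png")
M={n:(env.camera_model(n),cv2.imread(f"pics/{n}0.png")) for n in("top","side")}
spec=dict(large=(88,42,54,(95,130)),medium=(66,50,38,(45,90)),small=(46,58,27,(20,35)))
def run(k,views,x0,show=()):
    R,H,rf,hue=spec[k]; vs={}
    for n,(u,v,r) in views.items():
        m,im=M[n] if n in M else ld(n)
        q=contour(mask(im,hue,(u,v),r))[1]
        q=q[(q[:,1]>1)&(q[:,1]<246 if n[0]=="w" else True)&(np.hypot(q[:,0]-u,q[:,1]-v)<r-2)]; vs[n]=(m,q)
    out=[]
    for ks in [[n for n in vs if n[0]=="w"],list(vs)]:
        x,r=fit([vs[n] for n in ks],R,H,rf,x0,k!="large"); print(k,ks,x,"res",r)
        if k!="large":
            n=np.array([x[3],x[4],np.sqrt(1-x[3]**2-x[4]**2)]);print("  tilt",np.degrees(np.arccos(n[2])),"az",np.degrees(np.arctan2(n[1],n[0])),"origin",x[:3]-H*n)
```

Run:
```python
from refit import *
run("large",dict(top=(120,217,42),side=(196,153,34),w3=(219,60,75)),[440,338,41])
run("medium",dict(top=(198,181,32),side=(246,161,30),w2=(225,47,62),w3=(235,212,52)),[543,143,87,-.51,-.25])
```

```text
large ['w3'] [443.5 337.5  43.8] res 0.548798669521448
large ['top', 'side', 'w3'] [442.4 337.6  40.8] res 0.713532285296383
medium ['w2', 'w3'] [548.2 145.3  65.9  -0.6   0.2] res 2.791936764548445
  tilt 35.48006533602734 az 162.76940093411795 origin [575.9 136.7  25.2]
medium ['top', 'side', 'w2', 'w3'] [547.9 145.2  77.1  -0.6   0.1] res 2.2531840027447627
  tilt 37.555922753597834 az 169.05886080018055 origin [577.8 139.4  37.5]
```

Run:
```python
from mv import *
print(*delta([376.1,286.9,28],down(127.3)))
p,R=pose();print(R.inv().apply([0,0,-1]))
```

```text
[ 126.11980627 -137.18769171  285.64607604] [ -0.04402957   0.05789508 -12.49243241]
[1.08591644e-03 6.52665025e-04 9.99999197e-01]
```

Emit:
drive_effector:
  motion:
    - [[31.5,-34.3,0,0,0,0],[31.5,-34.3,0,0,0,0],[31.5,-34.3,0,0,0,0],[31.5,-34.3,0,0,0,0],[0,0,40,0,0,-6.25],[0,0,40,0,0,-6.25],[0,0,40,0,0,0],[0,0,40,0,0,0]]
  jaw: 40

```text
time_s: 3.75
ee_pos: [377.9, 284.9, 152.9]
ee_rot: [179.9, 0.1, 127.0]
force: [0.4, 0.5, -0.4]
gripper_width: 40.2
gripper_force: 0.0
```

Emit:
drive_effector:
  motion:
    - [[0,0,40,0,0,0],[0,0,20,0,0,0],[0,0,0,0,0,0],[0,0,0,0,0,0]]

```text
time_s: 4.15
ee_pos: [377.9, 286.1, 94.4]
ee_rot: [180.0, 0.0, 127.1]
force: [-0.2, 0.1, 0.7]
gripper_width: 40.0
gripper_force: 0.0
```

Run:
```python
from mv import *
print(*delta([376.1,286.9,28],down(127.3)))
```

```bash
python3 look.py w4
```

```text
[ 1.76674572 -0.97094719 66.43313296] [ 0.02960318  0.03976199 -0.20530449]
```

View pics/w4.png

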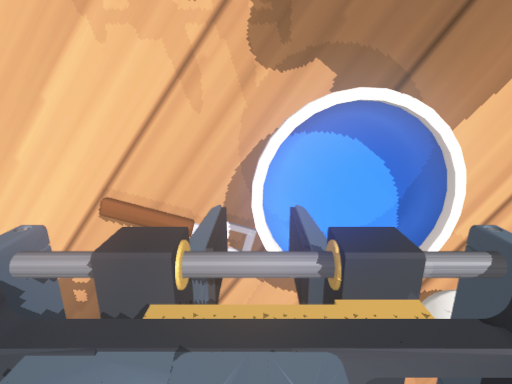

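Emit:
drive_effector:
  motion:
    - [[1.7,-1,30,0,0,0],[0,0,22,0,0,0],[0,0,14,0,0,0],[0,0,0,0,0,0]]

```text
time_s: 4.6
ee_pos: [374.9, 287.6, 27.9]
ee_rot: [-180.0, 0.0, 127.2]
force: [0.6, -0.4, 0.0]
gripper_width: 39.9
gripper_force: 0.0
```

Emit:
drive_effector:
  motion:
    - [[0,0,0,0,0,0],[0,0,0,0,0,0],[0,0,0,0,0,0],[0,0,0,0,0,0],[0,0,0,0,0,0]]
  jaw: 2
  clamp_n: 55

```text
time_s: 5.1
ee_pos: [374.8, 288.3, 28.5]
ee_rot: [179.9, 0.0, 127.3]
force: [-1.0, -0.4, 3.1]
gripper_width: 8.3
gripper_force: 54.2
```

Emit:
drive_effector:
  motion:
    - [[0,0,-6,0,0,0],[0,0,-14,0,0,0],[0,0,-30,0,0,0],[0,0,-35,0,0,0],[0,0,-35,0,0,0],[0,0,-30,0,0,0],[0,0,-15,0,0,0],[0,0,0,0,0,0]]

```text
time_s: 5.9
ee_pos: [375.4, 288.7, 195.2]
ee_rot: [179.7, 0.0, 127.3]
force: [0.2, 0.7, -1.2]
gripper_width: 8.4
gripper_force: 54.2
```

```bash
python3 look.py w5
```

```text
(no output)
```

View pics/w5.png

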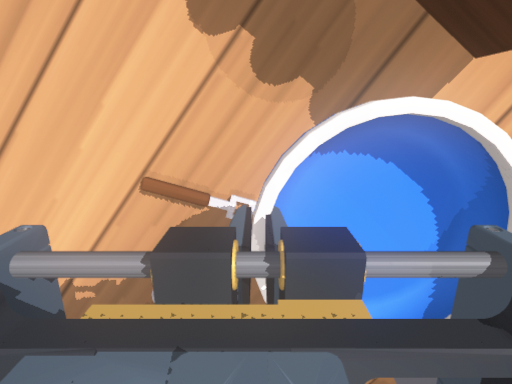

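Create held.py:
```python
from refit import *
def held(k,n,seed,rad,off,rmax=222,R0=None):
    "rim-top centre and normal of the held cover, in the tool frame (off: guess)"
    m,im=ld(n); p,Rt=pose() if R0 is None else R0
    R,H,rf,hue=spec[k]
    kk=mask(im,hue,seed,rad); q=contour(kk)[1]; q=q[(q[:,1]<rmax)&(q[:,1]>1)&(q[:,0]<508)&(np.hypot(*(q-seed).T)<rad-2)]
    c0=p+Rt.apply(off); n0=Rt.apply([0,0,-1])
    x,r=fit([(m,q)],R,H,rf,[*c0,n0[0],n0[1]],True)
    nn=np.array([x[3],x[4],np.sqrt(1-x[3]**2-x[4]**2)])
    print(k,"world",x[:3],"tool",Rt.inv().apply(x[:3]-p),"n tool",Rt.inv().apply(nn).round(3),"res",r,"seed pix",proj(m,[c0]))
```

Run:
```python
from held import *
held("large","w5",(395,230),155,[0,83.5,-14])
```

```text
large world [447.1 334.8 203.8] tool [ -6.7  86.2 -10.4] n tool [-0. -0. -1.] res 0.361291000095138 seed pix [[391.5 236.9]]
```

Emit:
drive_effector:
  motion:
    - [[-42,4.5,0,0,0,5.2],[-42,4.5,0,0,0,5.2],[-42,4.5,0,0,0,5.2],[-42,4.5,0,0,0,5.2],[-42,4.5,0,0,0,5.2],[-42,4.5,0,0,0,5.2],[-42,4.5,0,0,0,5.2],[-42,4.5,0,0,0,5.2]]

```text
time_s: 6.75
ee_pos: [514.6, -12.9, 190.8]
ee_rot: [-179.8, 0.0, 85.5]
force: [-0.4, -0.7, -1.2]
gripper_width: 8.1
gripper_force: 54.2
```

Emit:
drive_effector:
  motion:
    - [[-40,4,0,0,0,5.2],[0,0,0,0,0,0],[0,0,0,0,0,0]]

```text
time_s: 7.05
ee_pos: [515.1, -51.9, 191.2]
ee_rot: [-179.8, -0.0, 80.4]
force: [0.2, 0.3, -1.3]
gripper_width: 8.0
gripper_force: 55.0
```

Run:
```python
from mv import *
import numpy as np
Rt=down(80.3); t=np.array([588,-100.5,46-14])-Rt.apply([0,83.5,0]); print(t,*delta(t,Rt))
```

```text
[505.69376033 -86.43113681  32.        ] [-35.71311166  -2.8384324  159.17753631] [-0.22600745 -0.01796295  0.07198451]
```

Emit:
drive_effector:
  motion:
    - [[-33,-2.8,0,0,0,0],[0,0,40,0,0,0],[0,0,40,0,0,0],[0,0,35,0,0,0],[0,0,20,0,0,0],[0,0,0,0,0,0],[0,0,0,0,0,0]]

```text
time_s: 7.75
ee_pos: [508.1, -82.4, 57.9]
ee_rot: [-180.0, -0.0, 80.6]
force: [1.0, -1.0, -1.5]
gripper_width: 8.4
gripper_force: 55.1
```

```bash
python3 look.py w6
```

Create tri.py:
```python
from refit import *
import sys
def tri(k,x0,tag,wseed=None,cut=True):
    "fit cover from fresh top+side views near the guess x0 = rim centre, normal xy; prints each"
    R,H,rf,hue=spec[k]; vs=[];D=[]
    for n in("top","side"):
        m=env.camera_model(n);im=env.grab_frame(n);cv2.imwrite(f"pics/{n}_{tag}.png",im)
        s=proj(m,[x0[:3]])[0]; r=R*m["fx"]/np.linalg.norm(np.array(x0[:3])-m["T"][:3,3])*1.2
        q=contour(mask(im,hue,s,r))[1]; q=q[np.hypot(*(q-s).T)<r-1.5]; vs.append((m,q))
        for a,b in q.astype(int): im[b,a]=(255,0,255)
        D.append(im[max(0,int(s[1]-70)):int(s[1]+70),int(s[0]-90):int(s[0]+90)])
    for v in (vs[:1],vs[1:],vs):
        x,e=fit(v,R,H,rf,list(x0),True); 
        print(x[:3],x[3:].round(3),"res",e)
    h=min(d.shape[0] for d in D);w=min(d.shape[1] for d in D);cv2.imwrite(f"pics/seg_{tag}.png",cv2.resize(np.hstack([d[:h,:w] for d in D]),None,fx=2,fy=2,interpolation=0))
    return x
```

Run:
```python
from tri import *
p,R=pose();print(p,R.as_euler("xyz",degrees=True)); c=p+R.apply([-3,83.5,-14]);print("exp",c)
tri("large",[*c,0,0],"a")
held("large","w6",(395,230),155,[0,83.5,-14]) if 0 else None
```

```bash
python3 -c "
from held import *
held('large','w6',(395,230),155,[-3,83.5,-14])"
```

```text
[508.8 -82.8  58.7] [179.9  -0.   80.5]
exp [590.7 -99.5  72.9]
[ 577.5 -100.5   92.4] [-0.1  0.6] res 1.320019971901995
[595.2 -93.9  59.9] [-0.1 -0.1] res 1.2375978693444731
[ 588.5 -105.7   69.6] [-0.1 -0. ] res 1.22770672704556
large world [ 590.7 -101.9   68.7] tool [-5.  83.6 -9.1] n tool [ 0.  0. -1.] res 0.29868293909467264 seed pix [[397.1 247. ]]
```

View pics/seg_a.png

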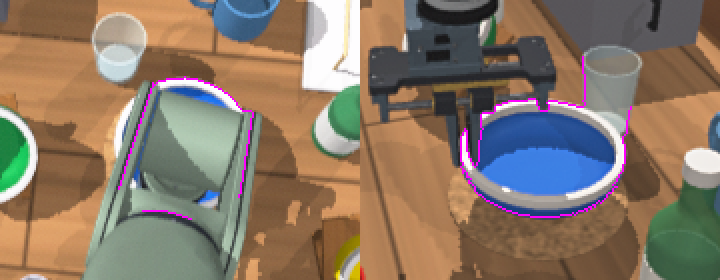

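Emit:
drive_effector:
  motion:
    - [[0,-2,10,0,0,0],[0,0,8,0,0,0],[0,0,4,0,0,0],[0,0,0,0,0,0]]

```text
time_s: 8.3
ee_pos: [505.4, -83.1, 35.1]
ee_rot: [-179.9, 0.0, 80.5]
force: [0.1, 0.7, -2.0]
gripper_width: 8.2
gripper_force: 55.1
```

Emit:
drive_effector:
  motion:
    - [[0,0,2,0,0,0],[0,0,1,0,0,0],[0,0,0,0,0,0]]

```text
time_s: 8.6
ee_pos: [506.2, -83.2, 33.0]
ee_rot: [180.0, 0.0, 80.5]
force: [-0.4, 0.4, -0.6]
gripper_width: 8.5
gripper_force: 55.1
```

Emit:
drive_effector:
  motion:
    - [[0,0,1,0,0,0],[0,0,0,0,0,0]]

```text
time_s: 8.8
ee_pos: [506.1, -83.2, 32.5]
ee_rot: [180.0, 0.0, 80.5]
force: [-1.5, 0.1, 4.7]
gripper_width: 8.4
gripper_force: 55.2
```

Emit:
drive_effector:
  motion:
    - [[0,0,0,0,0,0],[0,0,0,0,0,0],[0,0,0,0,0,0],[0,0,-10,0,0,0],[0,0,-30,0,0,0],[0,0,-50,0,0,0],[0,0,-50,0,0,0],[0,0,-50,0,0,0]]
  jaw: 30

```text
time_s: 9.6
ee_pos: [505.7, -83.0, 224.6]
ee_rot: [180.0, 0.0, 80.5]
force: [1.8, 0.4, -0.8]
gripper_width: 30.2
gripper_force: 0.0
```

Emit:
drive_effector:
  motion:
    - [[0,0,-50,0,0,0],[-49,0,0,0,0,5],[-49,0,0,0,0,5],[0,0,0,0,0,0]]

```text
time_s: 10.0
ee_pos: [484.4, -183.3, 273.0]
ee_rot: [179.9, 0.2, 70.1]
force: [0.1, 0.4, -0.7]
gripper_width: 29.9
gripper_force: 0.0
```

```bash
python3 look.py w7
```

Run:
```python
from refit import *
m,im=ld("w7"); s=proj(m,[[588,-100,46]])[0]; print(s)
q=contour(mask(im,(95,130),s,95))[1]; print(cv2.boundingRect(q.astype(np.int32)))
def res(nm,z): pass
run("large",dict(w7=(s[0],s[1],95)),[588,-100,46])
from tri import *
tri("large",[588,-100,46,0,0],"b")
```

```text
[309.3  78.8]
(244, 4, 135, 144)
large ['w7'] [ 588.9 -102.3   45.5] res 0.23694476874501502
large ['w7'] [ 588.9 -102.3   45.5] res 0.23694476874501502
[ 582.2 -102.7   58.8] [ 0. -0.] res 0.3295374406999386
[ 585.7 -104.1   44.8] [-0.1 -0.1] res 0.5024137053441003
[ 585.5 -103.8   44.5] [-0.1 -0.1] res 0.3793710066641822
```

Emit:
drive_effector:
  motion:
    - [[48,6,-10,0,0,-5.4],[48,6,-10,0,0,-5.4],[48,6,-10,0,0,-5.4],[48,6,-10,0,0,-5.4],[0,0,0,0,0,0],[0,0,0,0,0,0]]

```text
time_s: 10.75
ee_pos: [546.7, 5.8, 311.9]
ee_rot: [-180.0, 0.0, 92.3]
force: [-0.6, -0.1, -0.6]
gripper_width: 29.8
gripper_force: 0.0
```

```bash
python3 look.py w8
```

Emit:
drive_effector:
  motion:
    - [[30,-25,0,0,0,0],[30,-25,0,0,0,0],[0,0,0,0,0,0],[0,0,0,0,0,0]]

```text
time_s: 11.2
ee_pos: [494.4, 60.9, 312.1]
ee_rot: [180.0, 0.0, 92.0]
force: [0.2, 0.4, -0.1]
gripper_width: 29.9
gripper_force: 0.0
```

```bash
python3 look.py w9;  python3 - <<'E'
from refit import *
t=[]
for n in("w8","w9"):
    m,im=ld(n); s=proj(m,[[543,143,88]])[0]; print(s)
    k=mask(im,(45,90),s,75);q=contour(k)[1]
    for a,b in q.astype(int): im[b,a]=(255,0,255)
    t.append(cv2.resize(im[max(0,int(s[1])-90):int(s[1])+90,int(s[0])-90:int(s[0])+90],(360,360)))
cv2.imwrite("pics/m.png",np.hstack(t))
E
```

```text
[258.1  58.8]
[295.4 105.3]
```

View pics/m.png

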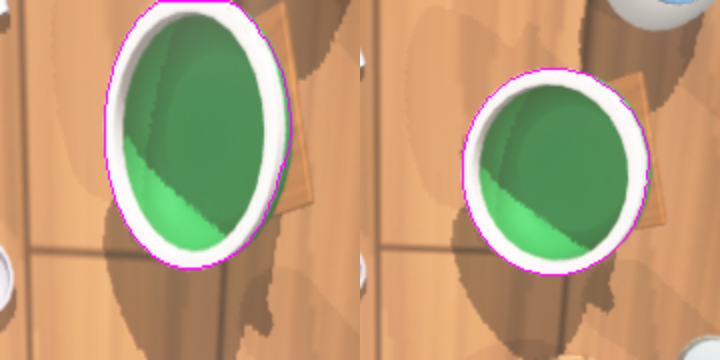

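Both wrist views show the green cover cleanly segmented (left about (258,59), right about (295,105)); fit from them.

Run:
```python
from refit import *
for v in (dict(w8=(258,59,75),w9=(295,105,75)),dict(w8=(258,59,75),w9=(295,105,75),top=(198,181,32)),dict(w8=(258,59,75),w9=(295,105,75),side=(246,161,30))): run("medium",v,[543,143,88,-.51,-.25])
```

```text
medium ['w8', 'w9'] [544.6 144.9  88.2  -0.5  -0.1] res 0.29714505942068076
  tilt 33.78593736264278 az -164.9165054989257 origin [571.4 152.1  46.7]
medium ['w8', 'w9'] [544.6 144.9  88.2  -0.5  -0.1] res 0.29714505942068076
  tilt 33.78593736264278 az -164.9165054989257 origin [571.4 152.1  46.7]
medium ['w8', 'w9'] [544.6 144.9  88.2  -0.5  -0.1] res 0.29714505942068076
  tilt 33.78593736264278 az -164.9165054989257 origin [571.4 152.1  46.7]
medium ['w8', 'w9', 'top'] [544.5 144.9  87.5  -0.5  -0.1] res 0.3880234346178202
  tilt 33.587880367030586 az -164.8830214221314 origin [571.2 152.1  45.8]
medium ['w8', 'w9'] [544.6 144.9  88.2  -0.5  -0.1] res 0.29714505942068076
  tilt 33.78593736264278 az -164.9165054989257 origin [571.4 152.1  46.7]
medium ['w8', 'w9', 'side'] [544.7 144.6  88.3  -0.5  -0.2] res 0.3934142872427944
  tilt 33.988287713596904 az -162.80047606497757 origin [571.4 152.8  46.8]
```

Create plan.py:
```python
from mv import *
def grasp(c,tilt,az,phi,rp,depth):
    "c rim centre; n leans by tilt towards azimuth az; pinch radial u at angle phi from upslope; tool y = u"
    t,a=np.radians([tilt,az]); n=np.array([np.sin(t)*np.cos(a),np.sin(t)*np.sin(a),np.cos(t)])
    up=np.array([-np.cos(t)*np.cos(a),-np.cos(t)*np.sin(a),np.sin(t)]); u=Ro.from_rotvec(np.radians(phi)*n).apply(up)
    R=Ro.from_matrix(np.c_[np.cross(u,-n),u,-n]); return np.array(c)+rp*u-depth*n,R,n
```

Run:
```python
from plan import *
np.set_printoptions(precision=1,suppress=True)
p,R,n=grasp([544.6,144.9,89.3],34.5,-164,0,61.5,11)
print(p,R.as_euler("xyz",degrees=True)); print(*delta(p+70*n,R)); print(delta(p,R)[0])
```

```text
[599.3 160.6 115.1] [145.5   0.  106. ]
[ 86.7  69.3 139.1] [-34.3   4.3 -13.6]
[ 96.4 107.8 196.8]
```

Emit:
drive_effector:
  motion:
    - [[29,23,20,0,0,0],[29,23,20,0,0,0],[29,23,20,0,0,0],[0,0,0,-6.9,0.9,-2.7],[0,0,0,-6.9,0.9,-2.7],[0,0,0,-6.9,0.9,-2.7],[0,0,0,-6.9,0.9,-2.7],[0,0,0,-6.9,0.9,-2.7]]

```text
time_s: 12.05
ee_pos: [561.5, 149.8, 252.4]
ee_rot: [145.0, -0.2, 106.1]
force: [0.4, 0.3, -0.9]
gripper_width: 29.7
gripper_force: 0.0
```

Emit:
drive_effector:
  motion:
    - [[0,0,0,0,0,0],[0,0,0,0,0,0]]

```text
time_s: 12.25
ee_pos: [561.5, 150.1, 252.4]
ee_rot: [145.3, -0.3, 105.9]
force: [1.3, 0.2, 0.6]
gripper_width: 29.7
gripper_force: 0.0
```

Run:
```python
from plan import *
np.set_printoptions(precision=1,suppress=True)
p,R,n=grasp([544.6,144.9,89.3],34.5,-164,0,61.5,11)
print(*delta(p+40*n,R)); print(delta(p,R)[0])
```

```text
[ -0.8 -45.7  95.3] [ 0.2 -0.2 -0.2]
[ -1.  -45.8 135.3]
```

Emit:
drive_effector:
  motion:
    - [[-1,-23,30,0,0,0],[0,-23,30,0,0,0],[0,0,35,0,0,0],[0,0,0,0,0,0],[0,0,0,0,0,0]]

```text
time_s: 12.75
ee_pos: [578.8, 155.6, 148.3]
ee_rot: [145.3, -0.3, 106.1]
force: [0.8, 0.1, 0.5]
gripper_width: 30.0
gripper_force: 0.0
```

```bash
python3 look.py w10
```

Run:
```python
from plan import *
np.set_printoptions(precision=1,suppress=True)
p,R,n=grasp([544.6,144.9,89.3],34.5,-164,0,61.5,11)
print(delta(p,R)[0])
from held import *
m,_=ld("w10"); s=proj(m,[[544.6,144.9,89.3]])[0]; print(s)
held("medium","w10",s,150,[0,-61.5,29])
```

```text
[-1.  -2.1 40.2]
[170.8 216. ]
medium world [512.8 139.  175.6] tool [  2.5 -40.6 -60.3] n tool [ 0.  -0.5 -0.8] res 1.7179074980105897 seed pix [[173.5 214.6]]
```

Emit:
drive_effector:
  motion:
    - [[-1,-2,15,0,0,0],[0,0,12,0,0,0],[0,0,8,0,0,0],[0,0,5,0,0,0],[0,0,0,0,0,0]]

```text
time_s: 13.3
ee_pos: [597.1, 160.3, 113.4]
ee_rot: [145.3, -0.3, 106.1]
force: [-0.4, 0.2, -0.2]
gripper_width: 30.1
gripper_force: 0.0
```

Emit:
drive_effector:
  motion:
    - [[0,0,0,0,0,0],[0,0,0,0,0,0],[0,0,0,0,0,0],[0,0,0,0,0,0],[0,0,0,0,0,0]]
  jaw: 2
  clamp_n: 50

```text
time_s: 13.8
ee_pos: [596.9, 160.2, 113.9]
ee_rot: [145.3, -0.3, 106.1]
force: [-0.7, -0.2, 1.9]
gripper_width: 7.4
gripper_force: 49.2
```

```bash
python3 look.py w11
```

```text
(no output)
```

View pics/w11.png

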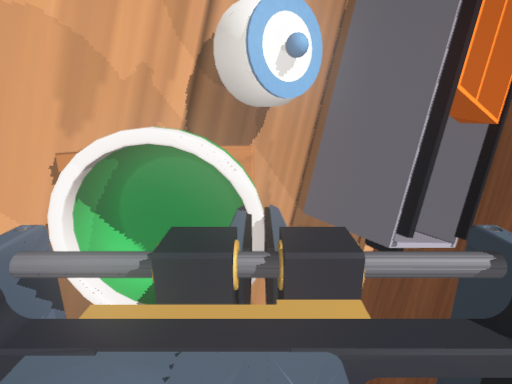

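Emit:
drive_effector:
  motion:
    - [[0,0,-5,0,0,0],[0,0,-12,0,0,0],[0,0,-25,0,0,0],[0,0,-35,0,0,0],[0,0,-45,0,0,0],[0,0,-40,0,0,0],[0,0,-20,0,0,0],[0,0,0,0,0,0]]

```text
time_s: 14.65
ee_pos: [497.1, 130.5, 267.0]
ee_rot: [144.9, -0.2, 106.1]
force: [0.6, 0.0, -2.1]
gripper_width: 7.2
gripper_force: 49.2
```

Emit:
drive_effector:
  motion:
    - [[0,0,0,6.9,0,0],[0,0,0,6.9,0,0],[0,0,0,6.9,0,0],[0,0,0,6.9,0,0],[0,0,0,7,0,0],[0,0,0,0,0,0],[0,0,0,0,0,0]]

```text
time_s: 15.35
ee_pos: [497.5, 130.8, 261.3]
ee_rot: [180.0, -0.3, 106.1]
force: [-1.2, 0.2, -1.7]
gripper_width: 7.5
gripper_force: 49.2
```

```bash
python3 look.py w12
```

Run:
```python
from held import *
m,_=ld("w12"); p,R=pose(); s=proj(m,[p+R.apply([0,-61.5,-11])])[0]; print(s,p,R.as_euler("xyz",degrees=True))
for r in (215,222): held("medium","w12",s,130,[0,-61.5,-11],rmax=r)
```

```text
[153.1 237.4] [496.7 130.6 261.9] [180.   -0.3 106.1]
medium world [440.  113.4 271.7] tool [ -0.7 -59.2  -9.9] n tool [-0. -0. -1.] res 0.25337390430451523 seed pix [[153.1 237.4]]
medium world [440.1 113.6 273.3] tool [ -0.6 -59.1 -11.4] n tool [ 0. -0. -1.] res 0.2636207618897458 seed pix [[153.1 237.4]]
```

Emit:
drive_effector:
  motion:
    - [[-42,24,0,0,0,4.3],[-42,24,0,0,0,4.3],[-42,24,0,0,0,4.3],[-42,24,0,0,0,4.3],[-42,24,0,0,0,4.3],[-42,24,0,0,0,4.3],[0,0,0,0,0,0],[0,0,0,0,0,0]]

```text
time_s: 16.2
ee_pos: [661.8, -105.6, 261.9]
ee_rot: [-180.0, -0.3, 80.2]
force: [-1.0, -0.1, -2.1]
gripper_width: 7.2
gripper_force: 49.4
```

```bash
sed -i 's/.round(3),"res",r/*57.3,"res",r/' held.py; python3 look.py w13
```

Run:
```python
from held import *
m,_=ld("w13"); p,R=pose(); s=proj(m,[p+R.apply([0,-61.5,-11])])[0]
held("medium","w13",s,130,[0,-61.5,-11]);held("medium","w12",s,130,[0,-61.5,-11])
Rt=down(80.2); t=np.array([588,-102,59-11])-Rt.apply([-.6,-60.5,0]); print(t,*delta(t,Rt))
```

```text
medium world [ 615.9 -102.9  305.4] tool [ -6.  -45.5 -43.2] n tool [-10.7 -25.  -50.4] res 14.73681986400107 seed pix [[154.1 236.8]]
medium world [440.1 113.5 271.9] tool [ 177.4 -255.3   -8.5] n tool [  0.3  -0.1 -57.3] res 0.26835324310822284 seed pix [[301.  507.9]]
[ 647.7 -111.7   48. ] [-10.7 -12.5 214.2] [-0.  -0.3  0.1]
```

Emit:
drive_effector:
  motion:
    - [[-10.7,-12.5,0,0,0,0],[0,0,45,0,0,0],[0,0,45,0,0,0],[0,0,45,0,0,0],[0,0,35,0,0,0],[0,0,15,0,0,0],[0,0,0,0,0,0],[0,0,0,0,0,0]]

```text
time_s: 17.05
ee_pos: [649.0, -111.1, 78.4]
ee_rot: [179.9, -0.3, 80.4]
force: [1.0, -0.1, -1.2]
gripper_width: 7.8
gripper_force: 49.4
```

```bash
python3 look.py w14
```

Run:
```python
from held import *
m,_=ld("w14"); p,R=pose(); c=p+R.apply([-.6,-60.5,-11]);s=proj(m,[c])[0];print(p,R.as_euler("xyz",degrees=True))
held("medium","w14",s,105,[0,-60.5,-11])
im=env.grab_frame("side"); cv2.imwrite("pics/s14.png",im); ms=env.camera_model("side"); s2=proj(ms,[c])[0].astype(int); print(s2)
cv2.imwrite("pics/c14.png",np.hstack([cv2.resize(im[s2[1]-80:s2[1]+80,s2[0]-80:s2[0]+80],(384,384)),cv2.resize(cv2.imread("pics/w14.png"),None,fx=.75,fy=1)[:,:384]]))
```

```text
[ 649.7 -111.5   79.1] [179.8  -0.3  80.4]
medium world [ 585.9 -116.2   84. ] tool [-15.3 -62.1  -5.2] n tool [-12.2 -16.8 -53.4] res 5.860878601191689 seed pix [[157.4 238.9]]
[292 208]
```

View pics/c14.png

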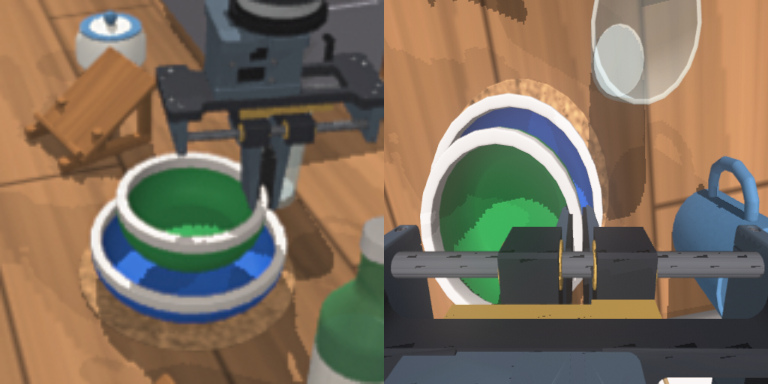

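Emit:
drive_effector:
  motion:
    - [[0,-1.5,14,0,0,0],[0,0,8,0,0,0],[0,0,4,0,0,0],[0,0,2,0,0,0],[0,0,0,0,0,0]]

```text
time_s: 17.65
ee_pos: [647.6, -112.0, 49.3]
ee_rot: [-180.0, -0.3, 80.3]
force: [0.2, -0.1, -2.3]
gripper_width: 7.5
gripper_force: 49.4
```

Emit:
drive_effector:
  motion:
    - [[0,0,1,0,0,0],[0,0,1,0,0,0],[0,0,0,0,0,0]]

```text
time_s: 17.95
ee_pos: [647.4, -111.9, 47.1]
ee_rot: [-180.0, -0.3, 80.3]
force: [-0.2, -0.8, -0.6]
gripper_width: 7.4
gripper_force: 49.4
```

Emit:
drive_effector:
  motion:
    - [[0,0,1,0,0,0],[0,0,0,0,0,0]]

```text
time_s: 18.15
ee_pos: [647.7, -111.9, 46.5]
ee_rot: [180.0, -0.3, 80.3]
force: [0.4, 1.1, 1.7]
gripper_width: 7.4
gripper_force: 49.4
```

Emit:
drive_effector:
  motion:
    - [[0,0,1,0,0,0],[0,0,0,0,0,0]]

```text
time_s: 18.35
ee_pos: [648.0, -112.0, 46.3]
ee_rot: [179.9, -0.3, 80.3]
force: [-0.9, 0.5, 4.2]
gripper_width: 7.4
gripper_force: 49.4
```

Emit:
drive_effector:
  motion:
    - [[0,0,0,0,0,0],[0,0,-1,0,0,0],[0,0,0,0,0,0]]
  jaw: 12

```text
time_s: 18.65
ee_pos: [647.3, -111.9, 46.0]
ee_rot: [-180.0, -0.3, 80.3]
force: [-0.0, 0.9, 0.5]
gripper_width: 12.2
gripper_force: 0.0
```

Emit:
drive_effector:
  motion:
    - [[0,0,-3,0,0,0],[0,0,-8,0,0,0],[0,0,-20,0,0,0],[0,0,-40,0,0,0],[0,0,-50,0,0,0],[0,0,-50,0,0,0],[0,0,-50,0,0,0]]
  jaw: 16

```text
time_s: 19.35
ee_pos: [646.9, -112.9, 270.0]
ee_rot: [180.0, -0.3, 80.3]
force: [0.8, -0.1, -0.8]
gripper_width: 15.6
gripper_force: 0.0
```

Emit:
drive_effector:
  motion:
    - [[-46,-25,-10,0,0,4.8],[-46,-25,-10,0,0,4.8],[-46,-25,-10,0,0,4.8],[-46,0,-10,0,0,4.8],[0,0,0,0,0,0],[0,0,0,0,0,0]]
  jaw: 40

```text
time_s: 19.95
ee_pos: [527.8, -263.2, 305.3]
ee_rot: [-180.0, -0.3, 61.0]
force: [-0.2, 0.4, -0.2]
gripper_width: 40.5
gripper_force: 0.0
```

```bash
python3 look.py w15
```

Emit:
drive_effector:
  motion:
    - [[-48,0,0,0,0,4.9],[-48,0,0,0,0,4.9],[-48,0,0,0,0,4.9],[-48,0,0,0,0,4.9],[0,0,0,0,0,0],[0,0,0,0,0,0]]

```text
time_s: 20.6
ee_pos: [415.6, -416.1, 303.2]
ee_rot: [-179.7, -0.3, 41.5]
force: [-0.4, -0.0, -0.4]
gripper_width: 40.0
gripper_force: 0.0
```

```bash
python3 look.py w16
```

Run:
```python
from refit import *
m,im=ld("w15"); sb=proj(m,[[588,-102,59],[588,-102,46]]); print(sb)
m,_=ld("w16"); ss=proj(m,[[446.3,-351.5,96]])[0]; print(ss)
run("medium",dict(w15=(*sb[0],70)),[588,-102,59,0,0])
run("large",dict(w15=(*sb[1],100)),[588,-102,46])
run("small",dict(w16=(*ss,70),top=(393,240,25)),[446,-351,96,-.33,-.46])
```

```text
[[237.7  36.6]
 [238.3  38.9]]
[236.2 118.6]
medium ['w15'] [ 589.6 -100.3   46.4   -0.3    0.2] res 1.131742026173616
  tilt 18.163213526335827 az 146.44505298506635 origin [ 602.5 -108.9   -1.1]
medium ['w15'] [ 589.6 -100.3   46.4   -0.3    0.2] res 1.131742026173616
  tilt 18.163213526335827 az 146.44505298506635 origin [ 602.5 -108.9   -1.1]
large ['w15'] [ 591.6 -101.3    5.5] res 5.164386050972854
large ['w15'] [ 591.6 -101.3    5.5] res 5.164386050972854
small ['w16'] [ 451.  -345.6   96.    -0.2   -0.1] res 0.7446268136785384
  tilt 13.89030171038559 az -157.99068831276995 origin [ 463.9 -340.4   39.7]
small ['w16', 'top'] [ 450.7 -344.9   91.7   -0.2   -0. ] res 0.9773410698347978
  tilt 11.553927963776585 az -166.5974480702807 origin [ 462.  -342.2   34.9]
```

Create inner.py:
```python
from refit import *
HUE=dict(large=(95,130),medium=(45,90),small=(22,36))
def view(n): return ld(n) if n[0]=="w" else (env.camera_model(n.split("_")[0]),cv2.imread(f"pics/{n}.png"))
def blob(k,m,im,c,rmax):
    "contour of the coloured inside, and of inside + white rim within a band round it"
    h=cv2.cvtColor(im,cv2.COLOR_BGR2HSV); lo,hi=HUE[k]
    col=cv2.inRange(h,(lo,90,40),(hi,255,255)); s=proj(m,[c])[0]
    _,l,st,ce=cv2.connectedComponentsWithStats(col)
    i=1+np.argmax(st[1:,4]*(np.hypot(*(ce[1:]-s).T)<60)); q=contour((l==i).astype(np.uint8))[1]
    ok=(q[:,1]>1)&(q[:,1]<rmax)&(q[:,0]>1)&(q[:,0]<510); return q[ok],st[i],ce[i]
def fit2(k,names,x0,free=True,rmax=222,verbose=True):
    R,H,rf,_=spec[k]; V=[]
    for n in names:
        m,im=view(n); q,st,ce=blob(k,m,im,x0[:3],rmax if n[0]=="w" else 400); V.append((m,q))
        if verbose: print(" ",n,"blob",st,ce,"expected",proj(m,[x0[:3]])[0],len(q))
    def res(x):
        n=np.array([x[3],x[4],np.sqrt(max(1e-6,1-x[3]**2-x[4]**2))]) if free else np.array([0,0,1.]); o=[]
        for m,q in V:
            hs=[cv2.convexHull(proj(m,circ(x[:3]-d*n,n,R-9)).astype(np.float32)) for d in(0,12)]
            o+=[min(cv2.pointPolygonTest(a,(float(u),float(v)),True) for a in hs)-.3 for u,v in q]
        return np.array(o)
    s=least_squares(res,x0[:5 if free else 3],loss="soft_l1",f_scale=.7,diff_step=1e-4,x_scale=[100,100,100,.3,.3][:5 if free else 3])
    x=s.x;print(k,names,x[:3],"res",np.median(abs(res(x))))
    if free:
        n=np.array([x[3],x[4],np.sqrt(1-x[3]**2-x[4]**2)]);print("   tilt",np.degrees(np.arccos(n[2])),"az",np.degrees(np.arctan2(n[1],n[0])),"origin",x[:3]-H*n)
    return x
```

Run:
```python
from inner import *
for n in("top","side"): cv2.imwrite(f"pics/{n}_c.png",env.grab_frame(n))
m,im=ld("w16"); h=cv2.cvtColor(im,cv2.COLOR_BGR2HSV)
print(h[110:130:6,225:250:6].reshape(-1,3), h[20:60:20,100:200:40].reshape(-1,3))
fit2("medium",["w8","w9"],[544.6,144.9,88,-.51,-.2])
x0=[446.3,-351.5,96,-.33,-.46]
fit2("small",["w16"],x0)
fit2("small",["w16","top0","side0"],x0);fit2("small",["top0","side0"],x0,verbose=False)
for k,z in(("medium",59),("large",46)):
  fit2(k,["top_c","w15"],[588,-102,z],False)
```

```text
[[ 24 168 185]
 [ 24 172 211]
 [ 24 173 219]
 [ 24 174 220]
 [ 24 174 221]
 [ 23 165 175]
 [ 24 168 185]
 [ 24 169 202]
 [ 24 173 218]
 [ 24 175 219]
 [ 23 162 170]
 [ 23 165 175]
 [ 24 165 179]
 [ 23 167 182]
 [ 23 167 182]
 [ 23 165 172]
 [ 23 163 172]
 [ 23 165 173]
 [ 24 164 173]
 [ 25 176 229]] [[ 13 131 212]
 [ 14 126 228]
 [ 13 129 190]
 [ 14 128 221]
 [ 14 129 222]
 [ 14 126 229]]
  w8 blob [ 230   15   70   88 4791] [264.7  57.7] expected [259.4  57.2] 247
  w9 blob [ 265   58   74   87 4941] [301.5 101.2] expected [296.7 103.8] 223
medium ['w8', 'w9'] [544.6 144.8  79.7] res 0.467607066104771
   tilt 33.90679345881385 az -165.97877631887516 origin [571.7 151.6  38.2]
  w16 blob [ 208   92   52   46 1777] [233.6 114.6] expected [236.2 118.6] 135
small ['w16'] [ 442.2 -347.3   94.4] res 0.20944045344337464
   tilt 33.975577532912396 az -165.51261595136904 origin [ 473.5 -339.1   46.3]
  w16 blob [ 208   92   52   46 1777] [233.6 114.6] expected [236.2 118.6] 135Traceback (most recent call last):
  File "<stdin>", line 8, in <module>
  File "inner.py", line 14, in fit2
    m,im=view(n); q,st,ce=blob(k,m,im,x0[:3],rmax if n[0]=="w" else 400); V.append((m,q))
         ~~~~^^^
  File "inner.py", line 3, in view
    def view(n): return ld(n) if n[0]=="w" else (env.camera_model(n.split("_")[0]),cv2.imread(f"pics/{n}.png"))
                                                 ~~~~~~~~~~~~~~~~^^^^^^^^^^^^^^^^^
ValueError: cameras: side, top, wrist
```

```bash
cp pics/top0.png pics/top_0.png; cp pics/side0.png pics/side_0.png
```

Run:
```python
from inner import *
x0=[446.3,-351.5,96,-.33,-.46]
fit2("small",["w16","top_0","side_0"],x0);fit2("small",["top_0","side_0"],x0,verbose=False)
fit2("small",["w16","side_0"],x0,verbose=False);fit2("small",["w16"],[446.3,-351.5,96,-.2,-.55],verbose=False)
for k,z in(("medium",59),("large",46)):
  for v in (["top_c"],["side_c"],["w15"]): fit2(k,v,[588,-102,z],False)
```

```text
w16 blob [ 208   92   52   46 1777] [233.6 114.6] expected [236.2 118.6] 135
  top_0 blob [380 229  29  25 545] [394.1 240.8] expected [396.7 239.3] 73
  side_0 blob [ 236  297   39   49 1472] [255. 321.] expected [257.4 320.5] 122
small ['w16', 'top_0', 'side_0'] [ 441.2 -347.    96. ] res 0.6611933524038335
   tilt 33.88979765287063 az -165.506551420847 origin [ 472.5 -338.9   47.9]
small ['top_0', 'side_0'] [ 439.5 -347.7   97.1] res 0.23317185766678533
   tilt 34.76998171701945 az -165.17263053438228 origin [ 471.4 -339.2   49.4]
small ['w16', 'side_0'] [ 441.4 -346.7   95.7] res 0.6021768903918314
   tilt 33.87434060463557 az -165.44805256431366 origin [ 472.7 -338.6   47.5]
small ['w16'] [ 442.2 -347.3   94.4] res 0.20939228826795392
   tilt 33.972059069676305 az -165.5123646019546 origin [ 473.5 -339.1   46.3]
  top_c blob [ 275  157   44   41 1407] [296.5 177. ] expected [296.9 175.6] 118
medium ['top_c'] [ 593.5 -103.8   31.7] res 0.2126443535025319
  side_c blob [276 215  21  24 309] [283.9 227.2] expected [290.8 220.7] 71
medium ['side_c'] [ 707.6  232.3 -247.9] res 1.5817811926257166
  w15 blob [ 198    0   83   81 5540] [239.   37.7] expected [237.7  36.6] 190
medium ['w15'] [590.1 -99.5  51.4] res 0.23962495949612633
  top_c blob [266 150  61  58 622] [294.9 183.6] expected [296.4 176.8] 164
large ['top_c'] [ 590.7 -103.3   28.7] res 0.23863495920557293
  side_c blob [267 246  60  17 199] [292.9 257.9] expected [290.6 225.4] 120
large ['side_c'] [ 568.7 -147.    67.4] res 1.1527619365665855
  w15 blob [ 184    0  112   98 1762] [245.   62.8] expected [238.3  38.9] 451
large ['w15'] [590.  -98.1  29.8] res 1.8081821816483672
```

Run:
```python
from plan import *
from inner import *
p,R,n=grasp([441,-347,97],34.5,-165.3,-45,41.5,11)
print(p,R.as_euler("xyz",degrees=True),n); print(delta(p+70*n,R)); print(pose()[0],env.state()["qpos"])
for v in ("top_c","w15"):
    m,im=view(v)
    for k,z in(("medium",59),("large",46)):
        q,_,_=blob(k,m,im,[588,-102,z],222); R_=spec[k][0]
        def res(x):
            hs=[cv2.convexHull(proj(m,circ(np.array([*x,z-d]),np.array([0,0,1.]),R_-9)).astype(np.float32)) for d in(0,12)]
            return np.array([min(cv2.pointPolygonTest(a,(float(u),float(w)),True) for a in hs) for u,w in q])
        s=least_squares(res,[588,-102],loss="soft_l1",diff_step=1e-4,f_scale=.5);print(v,k,s.x,np.median(abs(res(s.x))))
```

```text
[ 477.9 -367.7  104.6] [154.1 -23.6  65.2] [-0.5 -0.1  0.8]
(array([ 41.5, -12.2, 141.5]), array([-20.5,  27.8, -17.6]))
[ 416.5 -415.2  303.5] [-46.2  17.4  78.3   0.3  84.6   2.1]
top_c medium [ 586.7 -101.8] 0.8243045461614903
top_c large [ 586.6 -102. ] 0.6829751989282776
w15 medium [ 590.2 -100.2] 0.8229023757815448
w15 large [590.5 -99.5] 1.9195559311872161
```

Emit:
drive_effector:
  motion:
    - [[20,-6,45,0,0,0],[21,-6,45,0,0,0],[0,0,0,-4.1,5.56,-3.52],[0,0,0,-4.1,5.56,-3.52],[0,0,0,-4.1,5.56,-3.52],[0,0,0,-4.1,5.56,-3.52],[0,0,0,-4.1,5.56,-3.52],[0,0,0,0,0,0]]
  jaw: 30

```text
time_s: 21.55
ee_pos: [436.5, -378.8, 211.8]
ee_rot: [154.8, -23.5, 64.5]
force: [0.8, 0.5, -0.8]
gripper_width: 30.3
gripper_force: 0.0
```

Run:
```python
from plan import *
np.set_printoptions(precision=1,suppress=True)
p,R,n=grasp([441,-347,97],34.5,-165.3,-45,41.5,11)
print(*delta(p+40*n,R)); print(delta(p,R)[0],env.state()["qpos"])
```

```text
[-17.5 -17.4  72.9] [-0.5  0.4 -0.6]
[-17.3 -17.1 112.9] [-60.4  14.1 104.8  39.4  58.3 -50.1]
```

Emit:
drive_effector:
  motion:
    - [[-9,-9,10,-0.5,0.4,-0.6],[-8.5,-8.5,28,0,0,0],[0,0,35,0,0,0],[0,0,0,0,0,0],[0,0,0,0,0,0]]

```text
time_s: 22.05
ee_pos: [459.5, -373.7, 139.9]
ee_rot: [153.9, -23.5, 65.5]
force: [0.3, -0.0, 0.7]
gripper_width: 30.1
gripper_force: 0.0
```

```bash
python3 look.py w17
```

Run:
```python
from plan import *
from inner import *
p,R,n=grasp([441,-347,97],34.5,-165.3,-45,41.5,11)
print(*delta(p,R))
fit2("small",["w17"],[441,-347,97,n[0],n[1]]); fit2("small",["w17","side_0"],[441,-347,97,n[0],n[1]],verbose=False)
```

```text
[-1.7 -4.6 40.9] [0.2 0.  0.3]
  w17 blob [ 153  169   94   74 4188] [196.7 200.6] expected [195.6 217.9] 190
small ['w17'] [ 451.6 -342.2   72.4] res 1.2882391410703495
   tilt 44.02922506149337 az -133.98044226882868 origin [ 479.6 -313.2   30.7]
small ['w17', 'side_0'] [ 440.8 -347.4   97.3] res 0.7637878993846895
   tilt 33.77427821228276 az -169.59006882442722 origin [ 472.5 -341.6   49.1]
```

Emit:
drive_effector:
  motion:
    - [[-1.5,-4.3,15,0,0,0],[0,0,13,0,0,0],[0,0,8,0,0,0],[0,0,5,0,0,0],[0,0,0,0,0,0]]

```text
time_s: 22.6
ee_pos: [477.2, -367.6, 103.2]
ee_rot: [153.8, -23.5, 65.4]
force: [0.3, -0.2, 1.0]
gripper_width: 29.6
gripper_force: 0.0
```

Emit:
drive_effector:
  motion:
    - [[0,0,0,0,0,0],[0,0,0,0,0,0],[0,0,0,0,0,0],[0,0,0,0,0,0],[0,0,0,0,0,0]]
  jaw: 2
  clamp_n: 45

```text
time_s: 23.1
ee_pos: [476.9, -368.2, 103.8]
ee_rot: [153.8, -23.5, 65.4]
force: [-0.8, 0.1, 1.6]
gripper_width: 10.7
gripper_force: 43.5
```

```bash
python3 -c "
from plan import *
p,R,n=grasp([441,-347,97],34.5,-165.3,-45,41.5,11);print(delta(p,R))"
```

```text
(array([ 1.10862808,  0.71815524, -0.01945629]), array([0.22939032, 0.07021359, 0.21536212]))
```

Emit:
drive_effector:
  motion:
    - [[0,0,-5,0,0,0],[0,0,-12,0,0,0],[0,0,-25,0,0,0],[0,0,-35,0,0,0],[0,0,-40,0,0,0],[0,0,-25,0,0,0],[0,0,0,0,0,0]]

```text
time_s: 23.8
ee_pos: [398.0, -390.1, 224.3]
ee_rot: [153.5, -23.2, 65.4]
force: [1.0, 0.3, -1.8]
gripper_width: 11.1
gripper_force: 43.5
```

```bash
python3 -c "
from mv import *
print(delta(pose()[0],down(50)),delta(pose()[0],down(65)),delta(pose()[0],down(80)))"
```

```text
(array([0., 0., 0.]), array([ 22.88810957, -26.09945625,   9.54020074])) (array([0., 0., 0.]), array([ 26.07625928, -22.86876445,  -4.99890014])) (array([0., 0., 0.]), array([ 28.97415135, -19.36036216, -19.53587181]))
```

Emit:
drive_effector:
  motion:
    - [[0,0,0,5.2,-4.57,-1],[0,0,0,5.2,-4.57,-1],[0,0,0,5.2,-4.57,-1],[0,0,0,5.2,-4.57,-1],[0,0,0,5.2,-4.57,-1],[0,0,-25,0,0,0],[0,0,-25,0,0,0],[0,0,0,0,0,0]]

```text
time_s: 24.6
ee_pos: [400.6, -388.6, 272.6]
ee_rot: [180.0, -0.2, 65.2]
force: [0.0, -0.6, -0.5]
gripper_width: 10.2
gripper_force: 43.5
```

```bash
python3 look.py w18
```

Run:
```python
from inner import *
from held import held
p,R=pose(); print(p,R.as_euler("xyz",degrees=True)); c=p+R.apply([0,-41.5,-11])
for rm in(210,222):
    x=fit2("small",["w18"],[*c,0,0],rmax=rm); print("tool",R.inv().apply(x[:3]-p)); x=fit2("small",["w18"],[*c,0,0],free=False,rmax=rm,verbose=False); print("tool",R.inv().apply(x[:3]-p))
held("small","w18",proj(ld("w18")[0],[c])[0],100,[0,-41.5,-11])
Rt=down(80); t=np.array([588.5,-101,72-11])-Rt.apply([0,-41.5,0]); print(t,*delta(t,Rt))
```

```text
[ 399.6 -388.1  270.7] [-179.9   -0.3   65.2]
  w18 blob [ 138  179  103   72 4272] [184.4 207.7] expected [186.9 237.2] 115
small ['w18'] [ 362.5 -372.6  275.7] res 0.28070144034595634
   tilt 4.2155547602733945 az -0.0022543612953332087 origin [ 358.2 -372.6  217.8]
tool [ -1.5 -40.2  -4.8]
small ['w18'] [ 364.9 -371.8  282.2] res 0.2669800929914131
tool [  0.3 -38.4 -11.4]
  w18 blob [ 138  179  103   72 4272] [184.4 207.7] expected [186.9 237.2] 139
small ['w18'] [ 364.  -371.8  280.8] res 0.47430793349293343
   tilt 0.4163610424474895 az 93.25059082815379 origin [ 364.  -372.2  222.8]
tool [ -0.1 -39.2 -10. ]
small ['w18'] [ 363.6 -371.9  279.6] res 0.5180817212546611
tool [ -0.3 -39.5  -8.8]
small world [ 365.1 -371.3  277.2] tool [  0.8 -38.4  -6.4] n tool [  3.4   4.2 -57. ] res 0.9612118458852643 seed pix [[186.9 237.2]]
[ 629.4 -108.2   61. ] [349.5  91.6 211.2] [ -0.1  -0.3 -14.8]
```

Emit:
drive_effector:
  motion:
    - [[43,11,0,0,0,0],[43,11,0,0,0,0],[43,11,0,0,0,0],[43,11,0,0,0,0],[43,11,0,0,0,0],[43,11,0,0,0,0],[43,11,0,0,0,0],[43,11,0,0,0,0]]

```text
time_s: 25.45
ee_pos: [623.3, -111.4, 269.4]
ee_rot: [-179.5, -0.2, 65.1]
force: [0.6, -0.6, -0.9]
gripper_width: 10.2
gripper_force: 43.5
```

Emit:
drive_effector:
  motion:
    - [[0,0,0,0,0,-7.4],[0,0,0,0,0,-7.4],[0,0,40,0,0,0],[0,0,40,0,0,0],[0,0,20,0,0,0],[0,0,0,0,0,0],[0,0,0,0,0,0]]

```text
time_s: 26.15
ee_pos: [622.8, -112.5, 171.0]
ee_rot: [-179.7, -0.4, 79.9]
force: [0.6, 0.1, -0.0]
gripper_width: 10.6
gripper_force: 43.5
```

```bash
python3 - <<'E'
from inner import *
from mv import *
for n in("side","top"): cv2.imwrite(f"pics/{n}_d.png",env.grab_frame(n))
p,R=pose(); c=p+R.apply([0,-40.5,-10.5]);print(p,c)
x=fit2("small",["side_d"],[*c,0,0]);x=fit2("small",["side_d"],[*c,0,0],free=False)
Rt=down(80); t=np.array([588.5,-101,72-11])-Rt.apply([0,-41,0]); print(t,*delta(t,Rt))
E
```

```text
[ 624.  -112.7  173. ] [ 584.1 -105.7  183.5]
  side_d blob [268 181  46  25 570] [289.7 195.4] expected [291.6 171.9] 114
small ['side_d'] [ 381.3 -642.2  532.5] res 2.0145792945060688
   tilt 24.249289899266113 az 70.2671570258223 origin [ 373.3 -664.7  479.7]
  side_d blob [268 181  46  25 570] [289.7 195.4] expected [291.6 171.9] 114
small ['side_d'] [ 539.2 -219.7  221.3] res 2.239369276721015
[ 628.9 -108.1   61. ] [  4.7   4.1 112. ] [-0.  -0.3 -0.1]
```

Emit:
drive_effector:
  motion:
    - [[4.7,4,30,0,0,0],[0,0,35,0,0,0],[0,0,20,0,0,0],[0,0,10,0,0,0],[0,0,0,0,0,0],[0,0,0,0,0,0]]

```text
time_s: 26.85
ee_pos: [629.1, -108.2, 78.5]
ee_rot: [180.0, -0.3, 79.9]
force: [0.4, 0.4, 0.3]
gripper_width: 10.4
gripper_force: 43.5
```

```bash
python3 look.py w19
```

Run:
```python
from inner import *
from mv import *
p,R=pose(); c=p+R.apply([0,-40.5,-10.5]);print(p,c)
x=fit2("small",["w19"],[*c,0,0],free=False);x=fit2("medium",["w19"],[588.5,-101,59],free=False)
Rt=down(80); t=np.array([588.5,-101,72-11])-Rt.apply([0,-41,0]); print(t,*delta(t,Rt))
```

```text
[ 629.2 -108.2   78.7] [ 589.3 -101.2   89.2]
  w19 blob [ 138  178  103   73 4281] [184.3 207.7] expected [189.6 237.8] 139
small ['w19'] [ 589.1 -101.7   85.6] res 0.44560744759097365
  w19 blob [208 147   5   5  16] [210.2 149.4] expected [198.2 219.6] 12
medium ['w19'] [ 623.6 -108.3   53.9] res 0.8166633992587051
[ 628.9 -108.1   61. ] [-0.1 -0.4 17.7] [ 0.1 -0.3 -0.1]
```

Emit:
drive_effector:
  motion:
    - [[0,-0.5,7,0,0,0],[0,0,4,0,0,0],[0,0,2,0,0,0],[0,0,0,0,0,0]]

```text
time_s: 27.3
ee_pos: [627.0, -107.7, 63.4]
ee_rot: [-179.8, -0.4, 79.9]
force: [-0.4, -0.2, -0.3]
gripper_width: 10.6
gripper_force: 43.5
```

Emit:
drive_effector:
  motion:
    - [[0,0,1.5,0,0,0],[0,0,0,0,0,0]]

```text
time_s: 27.5
ee_pos: [627.3, -107.7, 62.2]
ee_rot: [-179.8, -0.4, 79.9]
force: [-0.0, 0.0, 0.8]
gripper_width: 11.1
gripper_force: 43.5
```

Emit:
drive_effector:
  motion:
    - [[0,0,1.5,0,0,0],[0,0,0,0,0,0]]

```text
time_s: 27.7
ee_pos: [627.9, -107.7, 61.4]
ee_rot: [-179.9, -0.4, 79.9]
force: [1.1, -0.2, 2.2]
gripper_width: 10.6
gripper_force: 43.5
```

Emit:
drive_effector:
  motion:
    - [[0,0,0.7,0,0,0],[0,0,0,0,0,0]]

```text
time_s: 27.9
ee_pos: [628.2, -107.8, 61.2]
ee_rot: [-180.0, -0.4, 79.9]
force: [0.8, 1.4, 5.3]
gripper_width: 10.9
gripper_force: 43.6
```

Emit:
drive_effector:
  motion:
    - [[0,0,0,0,0,0],[0,0,-1,0,0,0],[0,0,0,0,0,0]]
  jaw: 15

```text
time_s: 28.2
ee_pos: [626.9, -107.7, 60.7]
ee_rot: [-179.8, -0.3, 79.9]
force: [-0.3, 0.1, -0.8]
gripper_width: 15.1
gripper_force: 0.0
```

Emit:
drive_effector:
  motion:
    - [[0,0,-3,0,0,0],[0,0,-8,0,0,0],[0,0,-20,0,0,0],[0,0,-40,0,0,0],[0,0,-50,0,0,0],[0,0,-50,0,0,0],[0,0,-50,0,0,0]]
  jaw: 18

```text
time_s: 28.9
ee_pos: [627.3, -109.1, 284.9]
ee_rot: [-179.9, -0.3, 79.9]
force: [1.0, -0.4, 0.4]
gripper_width: 18.3
gripper_force: 0.0
```

Emit:
drive_effector:
  motion:
    - [[-46,-25,-10,0,0,4.8],[-46,-25,-10,0,0,4.8],[-46,-25,-10,0,0,4.8],[-46,0,0,0,0,4.8],[0,0,0,0,0,0],[0,0,0,0,0,0]]

```text
time_s: 29.5
ee_pos: [507.2, -258.6, 310.0]
ee_rot: [-179.8, -0.3, 60.6]
force: [0.7, 0.3, -1.1]
gripper_width: 18.4
gripper_force: 0.0
```

```bash
python3 look.py w20;  python3 - <<'E'
from inner import *
for n in("top","side"): cv2.imwrite(f"pics/{n}_e.png",env.grab_frame(n))
for v in ("top_e","w20"):
    m,im=view(v)
    for k,z in(("small",72),("medium",59),("large",46)):
        q,st,ce=blob(k,m,im,[588,-102,z],222); R_=spec[k][0]
        def res(x):
            hs=[cv2.convexHull(proj(m,circ(np.array([*x,z-d]),np.array([0,0,1.]),R_-9)).astype(np.float32)) for d in(0,12)]
            return np.array([min(cv2.pointPolygonTest(a,(float(u),float(w)),True) for a in hs) for u,w in q])
        s=least_squares(res,[588,-102],loss="soft_l1",diff_step=1e-4,f_scale=.5);print(v,k,s.x,np.median(abs(res(s.x))),st)
        if k=="small": fit2("small",[v],[*s.x,z,0,0],verbose=False)
a,b=[cv2.imread(f"pics/top{t}.png") for t in("_0","_e")]
for nm,u in dict(glass=(265,127),bottle=(380,163),sugar=(147,150),spoon=(240,252),sieve=(326,300),opener=(163,265)).items():
    d=cv2.absdiff(a,b)[u[1]-25:u[1]+25,u[0]-25:u[0]+25].max(2); print(nm,(d>40).sum())
E
```

```text
top_e small [ 586.8 -100.4] 0.6350117644069923 [283 163  28  26 602]
small ['top_e'] [ 592.9 -102.    48.3] res 0.26733558436554206
   tilt 1.7089594783402813 az 70.9506762001659 origin [ 592.3 -103.7   -9.7]
top_e medium [ 587.4 -101.5] 1.2696014884396067 [275 157  43  41 301]
top_e large [ 586.6 -102. ] 0.6829751989282776 [266 150  61  58 623]
w20 small [589.8 -99.3] 0.39894663112873247 [ 225    0   56   60 2623]
small ['w20'] [590.3 -98.6  66.6] res 0.1922041328385002
   tilt 2.628298210207875 az -95.66595409896726 origin [590.6 -96.    8.7]
w20 medium [ 580.4 -108. ] 2.3992402176892407 [286  31   9  19  98]
w20 large [591.5 -99.2] 3.417118122650107 [ 200    0  110   94 1566]
glass 54
bottle 939
sugar 0
spoon 0
sieve 2207
opener 263
```

Emit:
drive_effector:
  motion:
    - [[-48,0,0,0,0,4.9],[-48,0,0,0,0,4.9],[-48,0,0,0,0,4.9],[-48,0,0,0,0,4.9],[-48,0,0,0,0,4.9],[-48,0,0,0,0,4.9],[-48,0,0,0,0,4.9],[-48,0,0,0,0,4.9]]

```text
time_s: 30.45
ee_pos: [234.8, -518.3, 307.8]
ee_rot: [-179.6, -0.1, 21.5]
force: [-0.1, -1.4, 0.2]
gripper_width: 18.0
gripper_force: 0.0
```

Emit:
drive_effector:
  motion:
    - [[-48,0,0,0,0,4.9],[-48,0,0,0,0,4.9],[0,0,0,0,0,0]]

```text
time_s: 30.75
ee_pos: [140.6, -550.2, 307.8]
ee_rot: [-179.6, 0.2, 11.4]
force: [1.0, 0.8, 0.2]
gripper_width: 17.8
gripper_force: 0.0
```

Run:
```python
from inner import *
for n in("top","side"): cv2.imwrite(f"pics/{n}_f.png",env.grab_frame(n))
a,b=[cv2.imread(f"pics/top_{t}.png") for t in"0f"]
for nm,u in dict(glass=(265,127),bottle=(380,163),sugar=(147,150),spoon=(240,252),sieve=(326,300),opener=(163,275)).items():
    s=np.s_[u[1]-22:u[1]+22,u[0]-22:u[0]+22]; d=cv2.absdiff(a,b)[s].max(2); yy,xx=np.nonzero(d>40); print(nm,len(xx),(xx.mean()+u[0]-22,yy.mean()+u[1]-22) if len(xx) else "", cv2.phaseCorrelate(*[np.float32(cv2.cvtColor(i,6)[s]) for i in(a,b)]))
```

```text
glass 8 (np.float64(284.375), np.float64(147.625)) ((0.4417357834762683, 0.4616647273900796), 1.0334805639290516)
bottle 0  ((0.4837945370478849, 0.49429411292535264), 1.002670636706882)
sugar 0  ((0.4724199089135013, 0.5016335180649527), 0.9964536054634754)
spoon 0  ((0.4708446166681455, 0.49998190929640174), 0.9914204689308449)
sieve 0  ((0.5022932755544893, 0.481043421102207), 1.012263719064218)
opener 12 (np.float64(144.0), np.float64(253.33333333333331)) ((0.5030421572569423, 0.6176803316470938), 0.971952427993586)
```

Nothing else has moved: the few changed pixels near the glass and the opener lie where the covers were or now cast shadow. Handing in.

```bash
python3 -c "
from workcell import env
print(env.job_done())"
```

```text
the job is handed in; nothing more can be done
None
```

The three covers are stacked inverted on the cork mat, blue then green then yellow, each centred within about 2 mm and level within 2–3° as far as the cameras resolve; before-and-after top pictures show no movement of the other six items, and the job was handed in at about 31 s.

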